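# Switch the valve manifold to wash

## Task

Switch the flow analyser's valve manifold to wash by pressing three of its push valves fully in with the closed fingertips, in this order: first the one with the square cap (sample), then the one with the broad round cap (reagent), then the one with the slim round cap (wash). Press each fully in before you press the next; do not press the valve with the bar-shaped cap, do not pull any valve up, and leave the vials and the small beaker standing where they are.

Things in the scene. Friction and masses are not known exactly. Their poses are not given: they have to be found in the camera images.
- manifold: the valve manifold: aluminium block 64 (x) x 256 (y) x 28 mm on a steel foot plate 290 mm long, fixed to the worktop; block top 34 mm above the worktop. Origin on the worktop under the block's centre; y runs along the row of valves, x across it, away from the robot (the hose barbs are on that side), z up. Its position and yaw vary. Four valves stand in one row at y = -96, -32, +32, +96 mm; which cap stands at which place varies
- valve_square: the whole valve with the flat square cap: steel collar (22 mm across, top 43 mm above the worktop), stem and cap. Origin on the worktop, on the valve's axis; axes as the manifold's; fixed
- cap_square_top (a point): centre of the top face of the valve's black plastic flat square cap, 32 x 32 mm, 14 mm thick; about 70 mm above the worktop with the valve out (joint 0). It goes straight down with the cap
- cap_square (a joint): travel of the valve with the flat square cap, m: 0 = out, starts 0 to 0.002, grows as pressed straight down, firm stop at 0.010 (fully in), negative = drawn up out of its seat (to -0.006). No spring: it takes about 4 N to move and stays where it is left
- valve_broad: the whole valve with the broad round cap like a mushroom button: steel collar (22 mm across, top 43 mm above the worktop), stem and cap. Origin on the worktop, on the valve's axis; axes as the manifold's; fixed
- cap_broad_top (a point): centre of the top face of the valve's black plastic broad round cap like a mushroom button, 42 mm across, 14 mm thick, flat middle 32 mm across; about 70 mm above the worktop with the valve out (joint 0). It goes straight down with the cap
- cap_broad (a joint): travel of the valve with the broad round cap like a mushroom button, m: 0 = out, starts 0 to 0.002, grows as pressed straight down, firm stop at 0.010 (fully in), negative = drawn up out of its seat (to -0.006). No spring: it takes about 4 N to move and stays where it is left
- valve_slim: the whole valve with the slim round cap: steel collar (22 mm across, top 43 mm above the worktop), stem and cap. Origin on the worktop, on the valve's axis; axes as the manifold's; fixed
- cap_slim_top (a point): centre of the top face of the valve's black plastic slim round cap, 20 mm across, 20 mm tall; about 76 mm above the worktop with the valve out (joint 0). It goes straight down with the cap
- cap_slim (a joint): travel of the valve with the slim round cap, m: 0 = out, starts 0 to 0.002, grows as pressed straight down, firm stop at 0.010 (fully in), negative = drawn up out of its seat (to -0.006). No spring: it takes about 4 N to move and stays where it is left
- cap_bar_top (a point): centre of the top face of the valve's black plastic narrow bar-shaped cap, 44 mm (across the row) x 14 mm (along the row), 14 mm thick; about 70 mm above the worktop with the valve out (joint 0). It goes straight down with the cap
- cap_bar (a joint): travel of the valve with the narrow bar-shaped cap, m: 0 = out, starts 0 to 0.002, grows as pressed straight down, firm stop at 0.010 (fully in), negative = drawn up out of its seat (to -0.006). No spring: it takes about 4 N to move and stays where it is left
- vial_white: loose glass vial with a white screw cap, 24 mm across, 56 mm tall; origin at the centre of its underside. A bystander, not part of the work, beside the manifold, lower than the caps
- vial_black: loose glass vial with a black screw cap, 24 mm across, 56 mm tall; origin at the centre of its underside. A bystander, not part of the work, beside the manifold, lower than the caps
- small_beaker: loose small glass beaker, 55 x 61 mm, 56 mm tall; origin at the centre of its underside. A bystander, not part of the work, beside the manifold, lower than the caps

How it is judged:
By the outcome, as a careful person would: the job done as asked, in the order asked, and still so for the second after the job is handed in, with the robot touching nothing.
It also fails if it takes over 38 s, if anything falls off the work surface, if the arm or the gripper's body presses on something with over 40 N, if the wrist force passes 120 N, or if a joint passes its speed limit or range.

## Robot

A 6-joint arm with a two-finger parallel gripper is mounted at the origin on a cart in front of the work surface, level with it; the furniture and walls round the work are solid. World frame = base frame: x ahead of the robot, y to its left, z up, the work surface at z = 0. Lengths are in mm, angles in rad, forces in N, time in s.
With the tool pointing down it reaches from about 400 to 925 mm from the base axis. Payload 12.5 kg.
Tool frame: the origin (TCP) lies where the fingers leave the gripper's body, on its centre line; the fingertips stand 78 mm ahead of it and the grasp point (between the pads) lies 59 mm ahead of it (env.tip_extent is the distance from the TCP to the fingertips, in mm); z points along the fingers, y is the direction in which the jaws open and shut (so a half turn about z gives the same grasp; the last joint's range is limited). The gripper opens to 95 mm and grips with 3 to 60 N. Pads are 20 mm wide; open, the fingers measure 119 mm over their backs; the gripper's body (75 mm by 180 mm) begins 59 mm behind the grasp point.
Start: joints at [-1.361, 0.491, 1.559, -0, 1.092, -0.106], TCP at [194.132, -594.096, 292.261] pointing down, gripper open.
Joint ranges: [-3.1, 3.1], [-0.84, 2.19], [0.05, 2.79], [-1.13, 4.28], [0.06, 2.93], [-2.69, 2.69]. Speed limits (rad/s): [2.22, 2.22, 2.79, 3.14, 3.14, 3.14].

## Interface

Orientations are given as [roll, pitch, yaw] about the fixed x, y, z axes, in that order (R = Rz(yaw) Ry(pitch) Rx(roll)).
In Python, from cell import env gives the robot as it stands. The module is installed in compiled form; this text tells all that it offers.
- The arm moves only by the tool play_rows, never from a script. Its argument "targets" is a list of rows, each an object with "linear": the shift along the tool's x, y, z in mm, a list of three; "turn": the turn about the tool's z in rad. A call has 1 to 20 rows; each row is the pose to reach, as a shift and turn from the pose commanded when the call began, along the tool's axes at that moment; what a row does not reach only later rows make up. A row lasts 1/8 s, in which the tool goes at most 62.5 mm and 10.7 degrees, less where a joint would pass 70% of its speed; a pose out of reach is approached as far as the arm can. A call with a gripper value outside its range is refused whole. "hand" is the finger opening in mm, from 0 to 95.1, set as the call begins (left out, the last holds). The fingers move at their own pace and stop on an object; the grip force is fixed at half the most. Time passes only in rows, so rows that repeat a pose let the fingers close. It gives the time, the measured TCP pose, the force and the opening at its end, in the units of the state.
- env.state(): the state, without advancing time (a new reading comes with each control period).
- env.read_camera(name): name is "scene" or "side" or "wrist"; returns (picture, depth): 480x640x3 uint8, red, green, blue; 480x640 float32, mm along the optical axis (not along the pixel's ray), 0 where there is no reading.
- env.camera_params(name): a dict with "fx", "fy", "cx", "cy" (pixels), "k1" (the pictures are not rectified: a ray, as slopes to the right and down, at radius r is drawn at 1 + k1 r^2 times it, then the intrinsics apply), "R" (3x3) and "t" (3): a world point X has camera coordinates R X + t. Camera axes: x right, y down, z forward; pixel columns grow to the right and rows downward; lengths in mm; the calibration is good to about 2 mm. A picture is of the moment at which its call begins: read the wrist's pose just before it. camera_params takes no time and is no camera call; for the wrist camera it gives the pose at the moment of the call.
- env.job_done(): hands the job in, once; it reports no verdict.
The state is a dict: "t": time; "joints": joint angles; "qvel": joint speeds; "tau": joint torques, N m; "eef_pos": TCP position; "tcp_rot": TCP orientation; "ft_force": force on the tool from outside, world axes, zero at the start; "moment": the same for the moment, N m; "opening": opening from 0.0 (shut) to 1.0 (fully open).
Only numpy, scipy, OpenCV 4.12 (cv2) and the standard library are available. Lean on these libraries where they do the work, as an engineer would, in place of code of your own. Each camera call takes 0.05 s, during which the arm holds its last target.

## Working session

There is one attempt and no reset: what is moved stays moved. The work goes in short steps, Python scripts to look and compute and a tool call to move; the robot and the scene stay as the last step left them, time stands still between calls to the robot, and variables do not carry over. Pictures are saved under pics/ and viewed, and the job is handed in when it is done.

Besides the shell and the picture viewer there is one more tool, called after "Request:" as a command line: name --argument value ..., lists and objects as JSON in quotes. play_rows: Moves the arm, as the interface text tells. Its arguments: {"type":"object","properties":{"targets":{"type":"array","items":{"type":"object","properties":{"linear":{"type":"array","items":{"type":"number"}},"turn":{"type":"number"}}}},"hand":{"type":"number"}},"required":["targets"]}

```bash
mkdir -p pics; python3 - <<'E'
from cell import env
import cv2,numpy as np
s=env.state();print({k:np.round(v,3).tolist() for k,v in s.items()})
for n in ["scene","side"]:
    p=env.camera_params(n);print(n,p)
    im,d=env.read_camera(n);cv2.imwrite(f"pics/{n}0.png",im[:,:,::-1]);np.savez(f"pics/{n}0.npz",im=im,d=d,**p)
E
```

```text
{'t': 0.0, 'joints': [-1.361, 0.492, 1.559, -0.0, 1.092, -0.106], 'qvel': [0.0, -0.001, 0.001, 0.001, 0.001, -0.001], 'tau': [0.001, -61.264, -25.818, 0.069, 0.048, -0.0], 'eef_pos': [194.089, -593.924, 291.66], 'tcp_rot': [-3.14, -0.0, 0.316], 'ft_force': [0.52, -0.238, -0.27], 'moment': [-0.038, -0.029, 0.013], 'opening': 1.0}
scene {'fx': 457.2590101823617, 'fy': 457.2590101823617, 'cx': 324.0812782392557, 'cy': 245.92802264098916, 'k1': -0.10525502969891122, 'R': array([[-0.77493749, -0.63164176, -0.02237374],
       [-0.37768403,  0.49116959, -0.78492497],
       [ 0.50678069, -0.59981758, -0.61918673]]), 't': array([435.30750132, 174.77531084, 718.23270359])}
side {'fx': 567.3604983070641, 'fy': 567.3604983070641, 'cx': 321.16760028344606, 'cy': 234.39278758152267, 'k1': -0.03769006518880191, 'R': array([[ 0.96174086, -0.27282585, -0.02491141],
       [-0.16157053, -0.49141071, -0.85580984],
       [ 0.22124531,  0.82709224, -0.51669038]]), 't': array([-447.45256189,  210.59740824,  717.43388228])}
```

View pics/scene0.png

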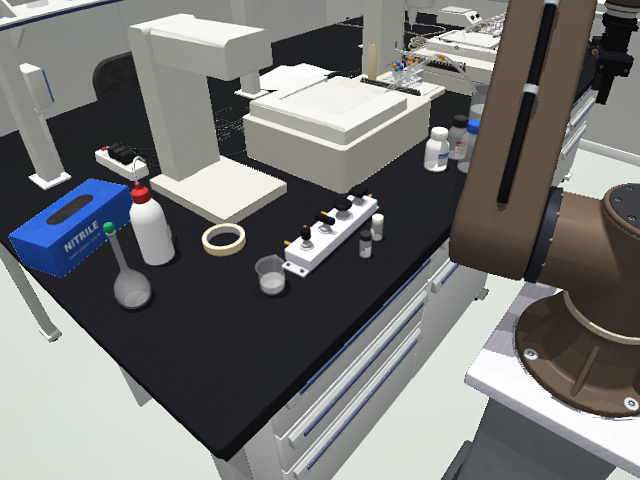

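View pics/side0.png

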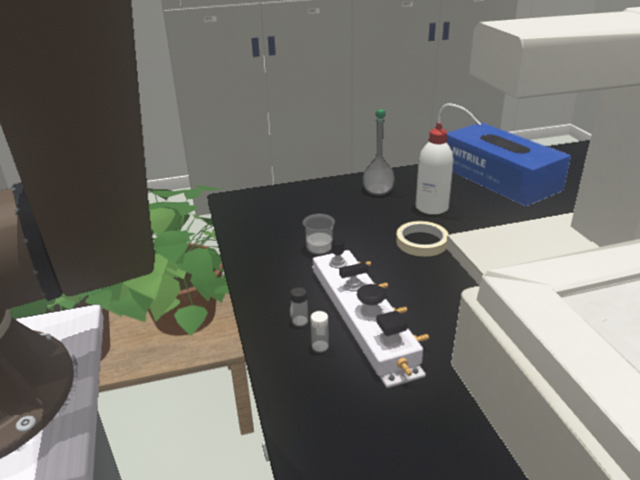

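Side view: from the beaker end the row reads slim (338,250), bar (352,270), broad (371,294), square (393,322). Next I enlarge this and measure.

```bash
cat > h.py <<'E'
import numpy as np,cv2
def load(n):
    z=np.load(f"pics/{n}.npz");return z
def cloud(z):
    K=np.array([[z['fx'],0,z['cx']],[0,z['fy'],z['cy']],[0,0,1.]])
    v,u=np.mgrid[0:480,0:640]
    pts=np.stack([u,v],-1).reshape(-1,1,2).astype(float)
    n=cv2.undistortPoints(pts,K,np.array([float(z['k1']),0,0,0])).reshape(480,640,2)
    d=z['d'][...,None]
    c=np.concatenate([n*d,d],-1)
    w=(c-z['t'])@z['R']
    w[z['d']==0]=np.nan
    return w
def proj(z,X):
    K=np.array([[z['fx'],0,z['cx']],[0,z['fy'],z['cy']],[0,0,1.]])
    r,_=cv2.Rodrigues(z['R'])
    return cv2.projectPoints(np.array(X,float).reshape(-1,3),r,z['t'],K,np.array([float(z['k1']),0,0,0]))[0].reshape(-1,2)
E
python3 - <<'E'
from h import *
for n,(u0,v0,u1,v1),pts in [("side0",(280,200,440,390),dict(slim=(338,246),bar=(352,269),broad=(371,293),square=(393,321),wv=(319,317),bv=(299,293))),("scene0",(240,170,400,300),dict(slim=(306,230),bar=(326,216),broad=(343,204),square=(358,193)))]:
    z=load(n);w=cloud(z)
    for k,(u,v) in pts.items(): print(n,k,np.round(np.nanmedian(w[v-1:v+2,u-1:u+2].reshape(-1,3),0),1))
    c=cv2.resize(z['im'][v0:v1,u0:u1,::-1],None,fx=3.1,fy=3.1,interpolation=cv2.INTER_CUBIC);cv2.imwrite(f"pics/{n}c.png",c)
    # top surface cells
    blk=w[v0:v1,u0:u1].reshape(-1,3)
    m=(np.abs(blk[:,2]-34)<4);q=blk[m];print(n,len(q),q[:, :2].mean(0),cv2.minAreaRect(q[:,:2].astype(np.float32)))
    m=(blk[:,2]>60)&(blk[:,2]<85);q=blk[m];
    # grid raster
    print(len(q))
    g=np.zeros((600,600),np.uint8)
    x0,y0=np.nanmin(q[:,0]),np.nanmin(q[:,1])
    for p in q: g[int(p[0]-x0)+20,int(p[1]-y0)+20]=255
    g=cv2.dilate(g,np.ones((5,5)));N,L,S,C=cv2.connectedComponentsWithStats(g)
    for i in range(1,N):print(S[i],np.round(C[i][::-1]-20+[x0,y0],1))
E
```

```text
side0 slim [520.7  94.8  72.9]
side0 bar [523.8  35.1  67.9]
side0 broad [529.3 -29.2  69.1]
side0 square [536.8 -91.7  68. ]
side0 wv [452.1 -39.7  54.8]
side0 bv [439.4  19.4  54.8]
side0 3547 [520.1798513   -4.99031572] ((566.3004150390625, 106.87443542480469), (455.47686767578125, 217.31968688964844), 61.43496322631836)
1457
[153  18  22  49 896] [526.9  38.4]
[  77   23   44   47 1555] [531.  -26.1]
[215  25  25  25 473] [522.2 102. ]
[  18   32   39   38 1314] [535.8 -88.4]
scene0 slim [518.7 106.4  77.8]
scene0 bar [523.2  38.4  71.7]
scene0 broad [522.8 -16.3  72.3]
scene0 square [525.  -74.5  68.2]
scene0 2754 [605.2375496   15.18166531] ((599.7660522460938, 19.109054565429688), (323.11224365234375, 435.0231628417969), 41.921024322509766)
766
[212  18   5   5  25] [429.8  31. ]
[135  44   5   5  25] [455.8 -46. ]
[210  91  23  50 862] [524.4  39.1]
[ 137   97   45   46 1484] [528.4 -23.8]
[274  98  24  27 484] [520.3 102.7]
[  77  105   38   38 1183] [533.  -87.1]
[391 131   5   5  25] [542.8 210. ]
[ 18 190  46  59 713] [ 619.6 -132.7]
```

View pics/side0c.png

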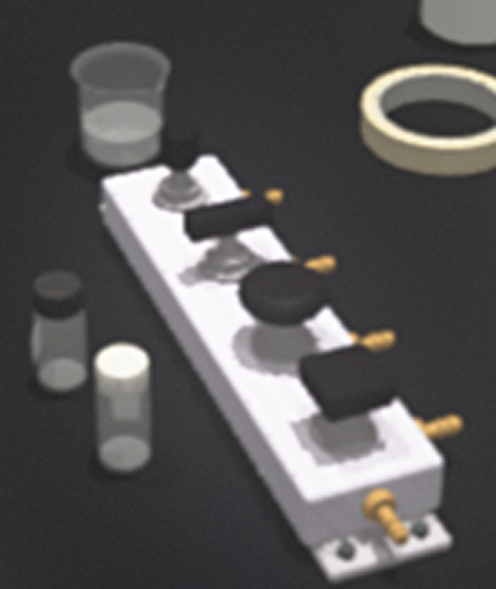

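View pics/scene0c.png

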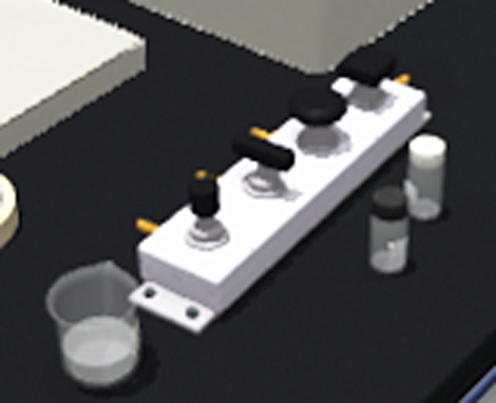

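```bash
python3 - <<'E'
from h import *
H=np.full((14,18),np.nan)
for n in ["side0","scene0"]:
    w=cloud(load(n)).reshape(-1,3)
    m=np.isfinite(w[:,0])&(w[:,0]>100)&(w[:,0]<800)&(w[:,1]>-650)&(w[:,1]<250)&(w[:,2]<900)
    for p in w[m]:
        i,j=int((p[0]-100)/50),int((p[1]+650)/50); H[i,j]=np.nanmax([H[i,j],p[2]])
print("cols y",list(range(-650,250,50)))
for i in range(14): print(100+50*i,[int(x) if x==x else None for x in H[i]])
E
```

```text
cols y [-650, -600, -550, -500, -450, -400, -350, -300, -250, -200, -150, -100, -50, 0, 50, 100, 150, 200]
100 [None, 394, 337, None, None, None, None, None, None, 2, 4, 18, 441, 403, 317, 227, 4, None]
150 [403, 446, 395, 336, -809, -809, -809, -809, -810, 456, 405, 500, 499, 460, 370, 251, -3, None]
200 [427, 440, 395, None, -811, -810, -810, -810, -808, 489, 424, 329, 497, 459, 350, 259, None, None]
250 [-818, None, None, -811, -809, -809, -810, -809, -808, 485, 449, 344, 489, 440, None, None, None, None]
300 [-810, -808, -809, -807, -808, -810, -807, -808, 0, 3, 3, 3, 2, 2, 4, 3, 1, 3]
350 [-808, -808, -809, -810, -282, 2, 5, 4, 4, 3, 5, 5, 5, 5, 5, 4, 5, 4]
400 [-449, -411, -371, 133, 134, 5, 4, 4, 4, 3, 5, 50, 59, 60, 5, 4, 4, 5]
450 [None, None, 116, 117, 108, 109, 5, 4, 4, 4, 4, 57, 60, 54, 38, 38, 58, 58]
500 [None, None, 115, 117, 109, 109, 5, 5, 4, 4, 69, 72, 74, 73, 79, 80, 58, 60]
550 [224, 236, 3, 26, 52, 28, 4, 4, 4, 3, 67, 68, 68, 38, 37, 36, 4, 5]
600 [216, 246, 246, 229, 166, 168, 167, 166, 165, 170, 170, 5, 5, 5, 5, 5, 5, 4]
650 [4, None, 150, 226, 197, 170, 169, 168, 169, 170, 168, 5, 5, 5, 5, 22, 21, 22]
700 [None, None, 145, 152, 141, 164, 163, 162, 165, 169, 169, 33, 395, 396, 395, 31, 21, 22]
750 [None, None, 152, 153, 144, 163, 163, 163, 164, 170, 168, 33, 395, 395, 395, 31, 4, 54]
```

```bash
python3 - <<'E'
from h import *
for n in ["side0","scene0"]:
    w=cloud(load(n)).reshape(-1,3)
    m=np.isfinite(w[:,0])&(w[:,0]>560)&(w[:,0]<700)&(w[:,1]>-330)&(w[:,1]<-60)&(w[:,2]>90)&(w[:,2]<200)
    q=w[m]
    for y in range(-330,-60,20):
        s=q[(q[:,1]>=y)&(q[:,1]<y+20)]
        if len(s): print(n,y,len(s),s[:,0].min().round(),s[:,2].max().round())
E
```

```text
side0 -330 2345 602.0 168.0
side0 -310 2227 603.0 167.0
side0 -290 2136 602.0 167.0
side0 -270 1955 603.0 167.0
side0 -250 1746 603.0 168.0
side0 -230 1638 603.0 168.0
side0 -210 1593 603.0 167.0
side0 -190 1522 603.0 167.0
side0 -170 1414 602.0 168.0
side0 -150 450 604.0 167.0
side0 -130 51 607.0 126.0
scene0 -330 223 602.0 169.0
scene0 -310 232 602.0 170.0
scene0 -290 235 602.0 169.0
scene0 -270 248 603.0 168.0
scene0 -250 248 603.0 169.0
scene0 -230 258 603.0 167.0
scene0 -210 252 603.0 168.0
scene0 -190 281 602.0 170.0
scene0 -170 318 602.0 171.0
scene0 -150 674 602.0 170.0
scene0 -130 497 604.0 130.0
```

Request:
play_rows --hand 0 --targets '[{"linear":[40,-31,0],"turn":0.03},{"linear":[80,-62,0],"turn":0.06},{"linear":[120,-94,0],"turn":0.1},{"linear":[160,-125,0],"turn":0.13},{"linear":[200,-156,0],"turn":0.16},{"linear":[240,-188,0],"turn":0.2},{"linear":[280,-219,0],"turn":0.23},{"linear":[320,-250,0],"turn":0.26},{"linear":[360,-281,0],"turn":0.3},{"linear":[400,-313,0],"turn":0.316},{"linear":[440,-344,0],"turn":0.316},{"linear":[480.5,-375.3,0],"turn":0.316},{"linear":[480.5,-375.3,0],"turn":0.316},{"linear":[480.5,-375.3,0],"turn":0.316},{"linear":[480.5,-375.3,0],"turn":0.316}]'

```text
t: 1.98
eef_pos: [533.8, -89.1, 292.2]
tcp_rot: [3.141, 0.0, -0.002]
ft_force: [-0.6, 0.1, -0.0]
opening: 0.009
```

```bash
python3 - <<'E'
from cell import env
import cv2,numpy as np
from h import *
s=env.state();print({k:np.round(v,3).tolist() for k,v in s.items()})
n="wrist"
p=env.camera_params(n);print("campos",-p['R'].T@p['t'])
im,d=env.read_camera(n);cv2.imwrite(f"pics/{n}1.png",im[:,:,::-1]);np.savez(f"pics/{n}1.npz",im=im,d=d,**p)
z=load("wrist1")
w=cloud(z);q=w.reshape(-1,3);q=q[(q[:,2]>60)&(q[:,2]<85)&(q[:,0]>480)&(q[:,0]<580)]
x0,y0=q[:,0].min(),q[:,1].min();g=np.zeros((800,800),np.uint8)
for a in q: g[int(a[0]-x0)+20,int(a[1]-y0)+20]=255
g=cv2.morphologyEx(g,cv2.MORPH_CLOSE,np.ones((3,3)));N,L,S,C=cv2.connectedComponentsWithStats(g)
for i in range(1,N):
  if S[i][4]>50:print(S[i],np.round(C[i][::-1]-19.5+[x0,y0],1))
print(proj(z,[[534.4,-87.8,70],[529.7,-25,70],[525.6,38.8,70],[521.3,102.4,76],s['eef_pos']+np.array([0,0,-78])]).round())
E
```

```text
{'t': 1.975, 'joints': [-0.287, 0.372, 1.765, -0.0, 1.005, 1.285], 'qvel': [-0.005, -0.002, -0.003, 0.001, 0.0, 0.001], 'tau': [0.622, -51.492, -24.358, 0.06, -0.068, -0.008], 'eef_pos': [533.796, -89.058, 292.203], 'tcp_rot': [3.141, 0.0, -0.002], 'ft_force': [-0.606, 0.125, -0.028], 'moment': [-0.009, -0.004, -0.009], 'opening': 0.009}
campos [605.79588781 -89.65397348 384.38530368]
[419  31  18  46 623] [527.2  39.2]
[ 343   38   42   41 1343] [531.4 -24. ]
[481  39  21  21 327] [522.4 103.2]
[ 283   46   34   34 1033] [535.8 -87.4]
[[320. 228.]
 [245. 233.]
 [169. 238.]
 [ 89. 245.]
 [321. 297.]]
```

View pics/wrist1.png

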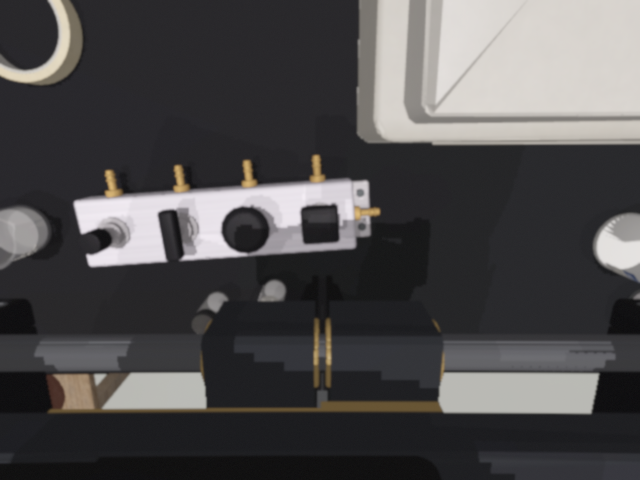

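The wrist view agrees: square (320,223), broad (246,229), bar (171,235) and slim (92,243). Averaged positions are square (535,-88), broad (530,-24.5) and slim (521.5,102.7). Next I descend over the square cap.

Request:
play_rows --targets '[{"linear":[1.2,-1,40],"turn":0},{"linear":[1.2,-1,80],"turn":0},{"linear":[1.2,-1,115],"turn":0},{"linear":[1.2,-1,135],"turn":0},{"linear":[1.2,-1,140],"turn":0},{"linear":[1.2,-1,140],"turn":0}]'

```text
t: 2.78
eef_pos: [535.6, -87.7, 152.6]
tcp_rot: [3.141, -0.0, -0.001]
ft_force: [1.0, -0.3, 0.0]
opening: 0.005
```

Request:
play_rows --targets '[{"linear":[0,0,2],"turn":0},{"linear":[0,0,4],"turn":0},{"linear":[0,0,6],"turn":0},{"linear":[0,0,8],"turn":0},{"linear":[0,0,9],"turn":0},{"linear":[0,0,10],"turn":0},{"linear":[0,0,10],"turn":0}]'

```text
t: 3.65
eef_pos: [535.6, -87.1, 142.2]
tcp_rot: [3.141, -0.0, -0.0]
ft_force: [0.8, 0.1, 1.6]
opening: 0.007
```

Request:
play_rows --targets '[{"linear":[0,0,1],"turn":0},{"linear":[0,0,2],"turn":0},{"linear":[0,0,3],"turn":0},{"linear":[0,0,3.5],"turn":0},{"linear":[0,0,4],"turn":0},{"linear":[0,0,4],"turn":0}]'

```text
t: 4.4
eef_pos: [535.6, -87.2, 138.2]
tcp_rot: [3.141, -0.0, -0.0]
ft_force: [1.1, 0.1, 3.5]
opening: 0.006
```

Request:
play_rows --targets '[{"linear":[0,0,0.5],"turn":0},{"linear":[0,0,1],"turn":0},{"linear":[0,0,1.5],"turn":0},{"linear":[0,0,1.5],"turn":0}]'

```text
t: 4.9
eef_pos: [535.6, -87.2, 137.8]
tcp_rot: [3.141, -0.001, -0.0]
ft_force: [-1.3, 0.1, 17.3]
opening: 0.004
```

Request:
play_rows --targets '[{"linear":[0,0,0.5],"turn":0},{"linear":[0,0,0.8],"turn":0},{"linear":[0,0,0.8],"turn":0}]'

```text
t: 5.28
eef_pos: [535.7, -87.2, 137.7]
tcp_rot: [3.141, -0.002, -0.0]
ft_force: [-5.1, 2.3, 25.3]
opening: 0.004
```

Firm stop at the expected height (tip ≈59.8 mm). Next, rise and go to the broad cap.

Request:
play_rows --targets '[{"linear":[0,0,-20],"turn":0},{"linear":[0,0,-50],"turn":0},{"linear":[-2,-20,-50],"turn":0},{"linear":[-4,-45,-50],"turn":0},{"linear":[-5.4,-62.8,-50],"turn":0},{"linear":[-5.4,-62.8,-50],"turn":0},{"linear":[-5.4,-62.8,-35],"turn":0},{"linear":[-5.4,-62.8,-20],"turn":0},{"linear":[-5.4,-62.8,-17],"turn":0},{"linear":[-5.4,-62.8,-17],"turn":0}]'

```text
t: 6.52
eef_pos: [530.1, -24.6, 152.4]
tcp_rot: [-3.142, 0.001, -0.001]
ft_force: [-0.5, 0.3, -1.0]
opening: 0.003
```

```bash
python3 - <<'E'
from cell import env
import cv2,numpy as np
from h import *
s=env.state();print(s['eef_pos'])
o=[]
for n in ["side","scene"]:
    p=env.camera_params(n);im,d=env.read_camera(n);np.savez(f"pics/{n}2.npz",im=im,d=d,**p)
    c=im[170:390,240:440] if n=="side" else im[140:300,240:400]
    o.append(cv2.resize(c,(400,440) if n=="side" else (400,400),interpolation=cv2.INTER_CUBIC))
    z=load(n+"2");w=cloud(z);u,v=proj(z,[535,-88,62])[0].round().astype(int)
    w0=cloud(load(n+"0"))
    for a in (w0,w): print(n,np.nanmedian(a[v-2:v+3,u-2:u+3].reshape(-1,3),0))
o[1]=cv2.copyMakeBorder(o[1],0,40,0,0,0)
cv2.imwrite("pics/b2.png",np.hstack(o)[:,:,::-1])
E
```

```text
[530.07600405 -24.62664996 152.43360902]
side [532.75300645 -94.33185548  67.90233692]
side [537.14725784 -85.29882191  59.58563635]
scene [528.56344768 -77.34235965  68.61145821]
scene [536.38437083 -89.80198182  60.59354281]
```

View pics/b2.png

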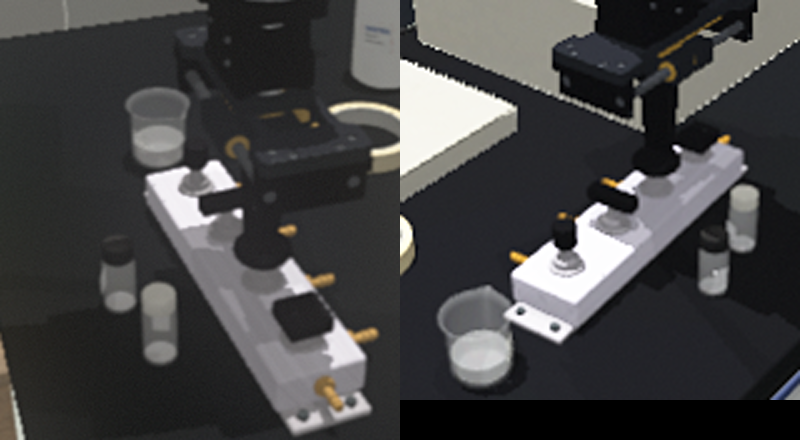

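The square cap sits visibly low (top about 60 mm, down from about 69). The fingers are centred over the broad cap: (265,245) in the left panel, (655,160) in the right. Pressing it now.

Request:
play_rows --targets '[{"linear":[0,0,2],"turn":0},{"linear":[0,0,4],"turn":0},{"linear":[0,0,6],"turn":0},{"linear":[0,0,8],"turn":0},{"linear":[0,0,10],"turn":0},{"linear":[0,0,12],"turn":0},{"linear":[0,0,13.5],"turn":0},{"linear":[0,0,14.5],"turn":0},{"linear":[0,0,15.5],"turn":0},{"linear":[0,0,15.5],"turn":0}]'

```text
t: 7.88
eef_pos: [530.2, -24.4, 137.8]
tcp_rot: [3.141, -0.0, -0.0]
ft_force: [-2.0, 0.9, 9.5]
opening: 0.002
```

Request:
play_rows --targets '[{"linear":[0,0,0.6],"turn":0},{"linear":[0,0,1.2],"turn":0},{"linear":[0,0,1.2],"turn":0}]'

```text
t: 8.25
eef_pos: [530.3, -24.4, 137.7]
tcp_rot: [3.141, -0.001, -0.0]
ft_force: [-5.8, 0.6, 23.7]
opening: 0.002
```

Request:
play_rows --targets '[{"linear":[0,0,-20],"turn":0},{"linear":[0,0,-55],"turn":0},{"linear":[-2,-25,-55],"turn":0},{"linear":[-4,-60,-55],"turn":0},{"linear":[-6,-95,-55],"turn":0},{"linear":[-8.8,-127.1,-55],"turn":0},{"linear":[-8.8,-127.1,-55],"turn":0},{"linear":[-8.8,-127.1,-38],"turn":0},{"linear":[-8.8,-127.1,-24],"turn":0},{"linear":[-8.8,-127.1,-24],"turn":0},{"linear":[-8.8,-127.1,-24],"turn":0}]'

```text
t: 9.62
eef_pos: [521.5, 102.4, 160.3]
tcp_rot: [3.141, 0.0, -0.001]
ft_force: [-0.0, -0.1, 0.3]
opening: 0.001
```

```bash
python3 - <<'E'
from cell import env
import cv2,numpy as np
from h import *
s=env.state();print(s['eef_pos'])
o=[]
for n in ["side","scene"]:
    p=env.camera_params(n);im,d=env.read_camera(n);np.savez(f"pics/{n}3.npz",im=im,d=d,**p)
    c=im[170:390,240:440] if n=="side" else im[140:300,240:400]
    o.append(cv2.resize(c,(400,440) if n=="side" else (400,400),interpolation=cv2.INTER_CUBIC))
    z=load(n+"3");w=cloud(z)
    for P in ([535,-88,60],[530,-24.5,60]):
        u,v=proj(z,P)[0].round().astype(int)
        print(n,np.nanmedian(w[v-2:v+3,u-2:u+3].reshape(-1,3),0))
o[1]=cv2.copyMakeBorder(o[1],0,40,0,0,0)
cv2.imwrite("pics/b3.png",np.hstack(o)[:,:,::-1])
E
```

```text
[521.52969204 102.41870605 160.34883001]
side [536.30759115 -87.0298187   59.17746384]
side [529.65697212 -23.84707054  60.14533866]
scene [533.81664089 -85.90883763  60.81071221]
scene [528.05415306 -20.58684651  62.32842602]
```

View pics/b3.png

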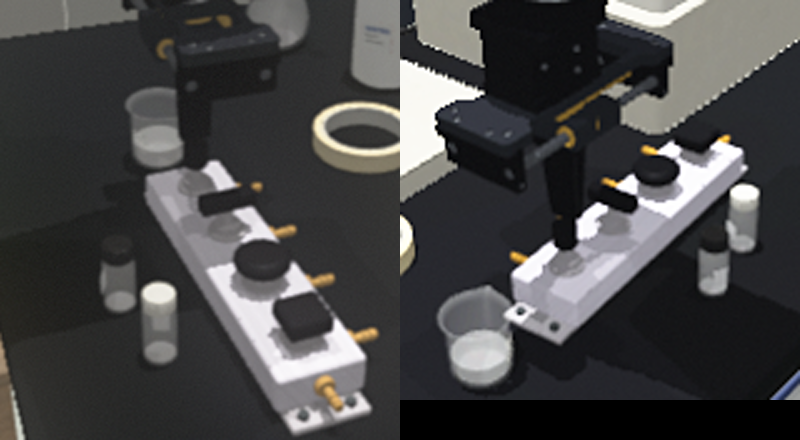

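Square and broad are both down at about 60 mm. The fingers are over the slim cap at (565,225) in the right panel, with the tip at 82 mm. It should bottom out with the TCP at about 144.

Request:
play_rows --targets '[{"linear":[0,0,3],"turn":0},{"linear":[0,0,5],"turn":0},{"linear":[0,0,7],"turn":0},{"linear":[0,0,9],"turn":0},{"linear":[0,0,11],"turn":0},{"linear":[0,0,13],"turn":0},{"linear":[0,0,15],"turn":0},{"linear":[0,0,16.5],"turn":0},{"linear":[0,0,17.2],"turn":0},{"linear":[0,0,17.2],"turn":0}]'

```text
t: 10.98
eef_pos: [521.4, 102.8, 143.7]
tcp_rot: [3.142, -0.001, -0.0]
ft_force: [-3.8, 0.1, 14.9]
opening: 0.003
```

Request:
play_rows --targets '[{"linear":[0,0,0.6],"turn":0},{"linear":[0,0,0.8],"turn":0},{"linear":[0,0,0.8],"turn":0}]'

```text
t: 11.35
eef_pos: [521.5, 102.8, 143.7]
tcp_rot: [3.142, -0.001, -0.0]
ft_force: [-5.6, -0.2, 24.5]
opening: 0.007
```

Request:
play_rows --targets '[{"linear":[0,0,-20],"turn":0},{"linear":[0,0,-60],"turn":0},{"linear":[0,0,-110],"turn":0},{"linear":[0,60,-150],"turn":0},{"linear":[-30,120,-170],"turn":0},{"linear":[-60,180,-170],"turn":0},{"linear":[-80,240,-170],"turn":0},{"linear":[-80,300,-170],"turn":0},{"linear":[-80,300,-170],"turn":0},{"linear":[-80,300,-170],"turn":0}]'

```text
t: 12.6
eef_pos: [441.1, -197.7, 311.8]
tcp_rot: [-3.141, 0.001, -0.002]
ft_force: [0.5, -0.2, -0.3]
opening: 0.002
```

```bash
python3 - <<'E'
from cell import env
import cv2,numpy as np
from h import *
s=env.state();print(s['eef_pos'],s['ft_force'])
o=[]
for n in ["side","scene"]:
    p=env.camera_params(n);im,d=env.read_camera(n);np.savez(f"pics/{n}4.npz",im=im,d=d,**p)
    c=im[170:390,240:440] if n=="side" else im[140:300,240:400]
    o.append(cv2.resize(c,(400,440) if n=="side" else (400,400),interpolation=cv2.INTER_CUBIC))
    z=load(n+"4");w=cloud(z)
    for P in ([535,-88,60],[530,-24.5,60],[526,39,69],[521.5,102.7,66]):
        u,v=proj(z,P)[0].round().astype(int)
        print(n,np.nanmedian(w[v-1:v+2,u-1:u+2].reshape(-1,3),0).round(1),np.nanmedian(cloud(load(n+"0"))[v-1:v+2,u-1:u+2].reshape(-1,3),0).round(1))
o[1]=cv2.copyMakeBorder(o[1],0,40,0,0,0)
cv2.imwrite("pics/b4.png",np.hstack(o)[:,:,::-1])
E
```

```text
[ 441.10894712 -197.69531556  311.81671095] [ 0.51239714 -0.15392255 -0.25688345]
side [535.7 -87.2  59.6] [532.  -96.4  67.3]
side [530.7 -22.8  59.5] [526.5 -34.6  68.9]
side [ 443.9 -205.   245.4] [526.4  38.1  68.8]
side [ 407.  -278.7  317.9] [519.6  95.6  70.6]
scene [531.9 -83.5  60.7] [525.  -74.5  68.2]
scene [527.6 -19.9  63.1] [521.4 -11.8  69.5]
scene [523.6  42.1  70.9] [523.2  42.2  71.2]
scene [518.5 105.7  68. ] [515.9 108.8  70.5]
```

View pics/b4.png

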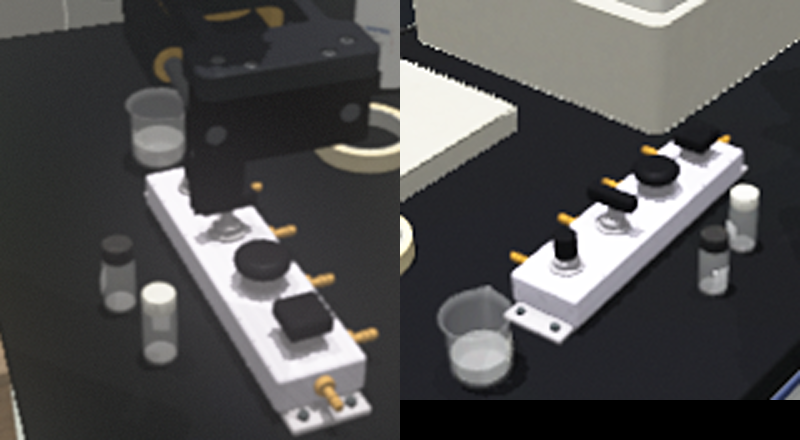

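The square, broad and slim caps are down at about 60, 60 and 67 mm. The bar cap is still up at about 71 mm. The vials and beaker stand where they did, and the arm is clear.

```bash
python3 -c "
from cell import env
print(env.job_done())"
```

```text
the job is handed in; nothing more can be done
None
```

I pressed the square, broad and slim valves in that order with the closed fingertips. Each went down until the arm met a firm stop, at about 24–25 N, with the fingertips at about 60, 60 and 66 mm. I then moved the arm clear and handed the job in at about 12.7 s.

- **Pressed caps:** camera depth after the presses put the square cap at about 60 mm, the broad cap at 60–63 mm and the slim cap at about 68 mm. These agree with the fully-in heights to within 2–3 mm. At the end the arm hid the slim cap from the side camera, so its height comes from the scene camera only.
- **Bar valve:** its cap was not pressed. It read 70.9 mm at the end, against 71.2 mm at the start, also from the scene camera only.
- **Vials and beaker:** they look unmoved in the pictures; I did not measure their positions again.

No check failed.

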